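# Check the shaker's emergency stop and reset it

## Robot

A 6-joint arm with a two-finger parallel gripper is mounted at the origin on the work surface. World frame = base frame: x ahead of the robot, y to its left, z up, the work surface at z = 0. Lengths are in m, angles in rad, forces in N, time in s.
With the tool pointing down it reaches from about 0.3 to 0.875 m from the base axis. Payload 4.2 kg.
Tool frame: the origin (TCP) lies on the centre line of the jaws, within the pads' length; the fingertips stand r.tip_reach ahead of it and the grasp point (between the pads) lies 5 mm behind it (r.tip_reach is the distance from the TCP to the fingertips, in m); z points along the fingers, y is the line along which they close (so a half turn about z gives the same grasp; the last joint's range is limited). The gripper opens to 85 mm and grips with 20 to 120 N. Pads are 22 mm wide; open, the fingers measure 114 mm over their backs; the gripper's body (76 mm by 85 mm) begins 54 mm behind the grasp point. The pads swing forward as they close: fully open they stand 13 mm farther back than shut.
Start: joints at [1.115, 0.32, 1.565, -0, 1.257, -0.02], TCP at [0.243, 0.521, 0.245] pointing down, gripper open.
Joint ranges: [-3.11, 3.11], [-0.84, 2.01], [0.21, 2.61], [-1.34, 4.49], [0.05, 2.63], [-2.56, 2.56]. Speed limits (rad/s): [2.57, 2.57, 3.14, 3.14, 3.14, 3.14].

## Interface

Orientations are given as a 3x3 rotation matrix whose columns are the frame's x, y, z axes.
In Python, from cell import r, eyes, job, regions_of gives the robot as it stands. The module is installed in compiled form; this text tells all that it offers.
- The arm moves only by the shell command python3 -m jog 'ROWS' [OPENING]. ROWS is text: rows parted by semicolons, each of 4 numbers parted by spaces: the shift along the tool's x, y, z in cm, then the turn about the tool's z in degrees. In form: x y z twist; .... A call has 1 to 20 rows; each row is the pose to reach, as a shift and turn from the pose commanded when the call began, along the tool's axes at that moment; what a row does not reach only later rows make up. A row lasts 1/10 s, in which the tool goes at most 50 mm and 8.59 degrees, less where a joint would pass 70% of its speed; a pose out of reach is approached as far as the arm can. A call with a gripper value outside its range is refused whole. OPENING is the closure in counts, from 0 (fully open) to 255 (shut), set as the call begins (- or left out, the last holds). The fingers move at their own pace and stop on an object; the grip force is fixed at half the most. Time passes only in rows, so rows that repeat a pose let the fingers close. It gives the time, the measured TCP pose, the force, the opening and the grip force at its end, in the units of the state.
- r.get_obs(): the state, without advancing time (a new reading comes with each control period).
- eyes.get_image(name): name is "scene" or "top" or "wrist"; returns a dict with "frame" (400x640x3 uint8, red, green, blue), "range_z" (400x640 float32, m along the optical axis (not along the pixel's ray), 0 where there is no reading), "mtx" (3x3 intrinsics, pixels), "xyz" and "orientation" of the camera in the world; the wrist camera has in their place "tool_from_camera" (4x4, takes a point from camera to tool coordinates, whose origin is the TCP and whose axes are the flange's). Camera axes: x right, y up, looking along -z (the intrinsics and any distortion apply to the point x, -y, -z); pixel columns grow to the right and rows downward; lengths in m; the calibration is good to about 2 mm. A picture is of the moment at which its call begins: read the wrist's pose just before it.
- job.hand_in(): hands the job in; it is judged then, once.
Trained networks look in a picture, given as the dict that the camera call returned (one of the last four; its "shot" number tells which), for a name from the list of things; names that differ only in an ending like _2 or _b are one class to them, and where a whole thing is asked for, a point or a joint stands for the part that bears it (a point fixed in the world has none). Each returns a list of dicts, best first, with "p" (0 to 1); they miss things now and then, are a little off and sometimes report something else, mostly with a low value. They report only what shows in the picture. A call takes as long as a camera call.
- regions_of(picture, label): "mask" (400x640 bool, what is visible of it) and "rect" ([centre column, centre row, width, height] in pixels, round what is visible of it).
The state is a dict: "t": time; "qpos": joint angles; "joint_vel": joint speeds; "joint_torque": joint torques, N m; "ee_pos": TCP position; "orientation": TCP orientation; "ft_force": force on the tool from outside, world axes, zero at the start; "moment": the same for the moment, N m; "finger_gap": opening from 0.0 (shut) to 1.0 (fully open); "grasp_force": force on a finger pad.
Only numpy, scipy, OpenCV 4.12 (cv2) and the standard library are available. Lean on these libraries where they do the work, as an engineer would, in place of code of your own. Each camera call takes 0.05 s, during which the arm holds its last target. There are 200 camera calls.

## Task

Do the daily check of the emergency stop on the orbital shaker, with shut fingertips only and gripping nothing: press the red mushroom button right in and take the hand off it, so that it is seen to stay down by itself; then push one of its wings round clockwise (as seen from above) until it springs up again. Last, press the blue reset button fully in once the stop is up, and let go of it. Leave the green start button, the speed knob and the glassware as they are.

Things in the scene. Friction and masses are not known exactly. Their poses are not given: they have to be found in the camera images.
- shaker: cream benchtop orbital shaker, 400 mm deep (x) by 420 mm wide (y), fixed. Origin on the bench under its centre, x from console (front) to flask platform (back, up to 230 mm high). Along the front a level control deck, 130 mm deep, 75 mm above the bench; on it, from the -y end to the +y end: mushroom stop, vial, blue and green buttons (in either order), speed knob
- stop_base: the mushroom stop as a whole, on the deck: yellow disc 80 mm across and 3 mm thick, black collar 30 mm across up to 11 mm above the deck, and the red head. Origin on the button's axis at deck height (75 mm above the bench), z up along the axis
- stop_top (a point): centre of the red head's flat top, 36 mm above the deck when up, 29 when latched. Dome 38 mm across, 18 mm thick, flat top 26 mm across, with two opposite wings along the point's x axis (it turns with the head; its direction at rest varies). Each wing reaches 37 mm from the axis, is 12 mm wide; its top lies 4 mm below this point, its underside 18 mm below it
- stop_press (a joint): how far the head is pressed in, m: 0 up, 0.010 full travel (hard stop). Pressed beyond about 0.0082 it latches and then stays at about 0.0073 when let go; otherwise it springs back. Resistance grows to about 9 N about half-way it latches
- stop_twist (a joint): turn of the head, rad, growing clockwise as seen from above; 0 at rest, cannot turn the other way, stops at 1.0. A soft spring turns it back to 0 (about 0.07 N m, 2 to 3 N on a wing, to hold it at 0.6). With the head latched, turning it past about 0.55 rad frees it and it springs up
- reset_top (a point): centre of the top of the blue reset button, 24 mm across, in an aluminium bezel 40 mm across; 22 mm above the deck when out, its bezel 12 mm above the deck; z up
- reset (a joint): how far the blue button is pressed, m: 0 out, 0.006 fully in; it springs back; about 5 N presses it fully in
- start_top (a point): centre of the top of the green start button beside the blue one, same size; not to be pressed
- start (a joint): how far the green button is pressed, m: 0 out, 0.006 fully in
- speed_mark (a point): white pointer on the black speed knob, 16 mm out from the knob's axis and 44 mm above the deck; not to be turned
- vial: loose amber sample vial with a black cap, 24 mm across, 45 mm high, standing on the deck between the stop and the buttons; origin at the centre of its underside
- tasting_glass: loose dark blue tasting glass, 60 mm across, 60 mm high, on the bench in front of the console; origin at the centre of its underside
- oil_bottle: loose small oil bottle with a white cap, 42 mm across, 76 mm high, on the bench in front of the console; origin at the centre of its underside
- jar_a: loose open glass jar, 64 mm across, 45 mm high, on the bench in front of the console; origin at the centre of its underside
- jar_b: loose open glass jar like jar_a, on the bench in front of the console; origin at the centre of its underside
- jar_c: loose closed jar of yellow oil with a white lid, 60 mm across, 70 mm high, on the bench beside the shaker's -y side
- spatula: loose steel laboratory spatula with a black handle, 180 mm long, 14 mm wide, 6 mm high, lying on the bench beside the shaker's +y side

How it is judged:
On the way, in this order (a step that is already met when the one before it is completed fails the run):
1. the red stop is pressed in and stays latched down with the hand off it (value of joint stop_press above 0.0055 m and contact force between the fingers and stop_base below 0.1 N), for 0.2 s.
2. the stop is turned clockwise and springs up (value of joint stop_press below 0.002 m), for 0.1 s.
3. the blue reset button is pressed fully in while the stop is up (value of joint reset above 0.0045 m and value of joint stop_press below 0.002 m), for 0.05 s.
At the end, for the whole second after the job is handed in: the stop's head is fully up (within 1.5 mm) and turned back to rest (within 0.12 rad), and the blue and green buttons are out (within 1 mm) (value of joint stop_press below 0.0015 m and value of joint stop_twist below 0.12 rad and value of joint each of reset, start below 0.001 m); the robot touches nothing.
It fails at once if the green start button is pressed (more than 2 mm) (value of joint start above 0.002 m).
It fails at once if the blue reset button is pressed while the stop is still latched down (value of joint reset above 0.003 m and value of joint stop_press above 0.005 m).
It fails at once if the speed knob is turned (pointer moved more than 4 mm) (distance of speed_mark from where it was at the start of the episode above 0.004 m).
It fails at once if the hand is put round the red head or one of its wings to grip it (grasp point over the wings' line, lower than 10 mm above the head's top) (y of the grasp point in the frame of stop_top between -0.005 and 0.005 m and x of the grasp point in the frame of stop_top between -0.037 and 0.037 m and z of the grasp point in the frame of stop_top between -0.04 and 0.01 m).
It fails at once if glassware or the spatula is lifted or pushed more than 15 mm, or tipped over (distance of any of vial, tasting_glass, oil_bottle, jar_a, jar_b, jar_c, spatula from where it was at the start of the episode above 0.015 m or angle between any of vial, tasting_glass, oil_bottle, jar_a, jar_b, jar_c's own z axis and vertical above 0.5 rad).
It also fails if it takes over 58 s, if anything falls off the work surface, if the arm or the gripper's body presses on something with over 40 N, if the wrist force passes 120 N, or if a joint passes its speed limit or range.

## Working session

There is one attempt and no reset: what is moved stays moved. The work goes in short steps, Python scripts to look and compute and a shell command to move; the robot and the scene stay as the last step left them, time stands still between calls to the robot, and variables do not carry over. Pictures are saved under pics/ and viewed, at most 10 in all, crops included, and the job is handed in when it is done.

```bash
mkdir -p pics; cat > h.py <<'E'
import numpy as np, cv2
from cell import r, eyes, job, regions_of
def pts(im):
    K=im["mtx"]; z=im["range_z"]; v,u=np.mgrid[:400,:640]
    P=np.stack([(u-K[0,2])/K[0,0]*z,-(v-K[1,2])/K[1,1]*z,-z],-1)
    if "tool_from_camera" in im:
        T=im["tool_from_camera"]; P=P@T[:3,:3].T+T[:3,3]
        return P@im["R"].T+im["p"]
    return P@np.array(im["orientation"]).T+im["xyz"]
def get(n):
    o=r.get_obs(); im=eyes.get_image(n); im["R"]=np.array(o["orientation"]); im["p"]=np.array(o["ee_pos"]); return im
def save(im,f): cv2.imwrite("pics/"+f,im["frame"][:,:,::-1])
E
python3 - <<'E'
from h import *
o=r.get_obs(); print(o, r.tip_reach)
for n in ["top","scene"]:
    im=get(n); save(im,n+"0.png"); P=pts(im); print(n,im["xyz"],im["mtx"].tolist())
    for l in ["shaker","stop_base","stop_top","reset_top","start_top","speed_mark","vial","tasting_glass","oil_bottle","jar_a","jar_c","spatula"]:
        for g in regions_of(im,l)[:3]:
            m=g["mask"]&(im["range_z"]>0); q=P[m]
            if len(q): print(l,round(g["p"],2),np.round(g["rect"]),np.round(np.median(q,0),3),"lo",np.round(np.percentile(q,2,0),3),"hi",np.round(np.percentile(q,98,0),3))
E
```

```text
{'t': 0.0, 'qpos': array([ 1.11500671e+00,  3.20298747e-01,  1.56570762e+00, -2.05357759e-05,
        1.25740570e+00, -2.00324658e-02]), 'joint_vel': array([-0.00072864, -0.00082662, -0.00055442, -0.00129159,  0.00026044,
       -0.00100414]), 'joint_torque': array([ 4.03538652e-04, -4.15519917e+01, -2.34164572e+01,  6.67498875e-05,
        8.22332629e-03,  6.21293523e-07]), 'ee_pos': array([0.24252139, 0.52083645, 0.24446721]), 'orientation': array([[-9.06553383e-01,  4.22090452e-01, -7.83310716e-04],
       [ 4.22091178e-01,  9.06551896e-01, -1.64227142e-03],
       [ 1.69247280e-05, -1.81943526e-03, -9.99998345e-01]]), 'ft_force': array([ 0.9217325 , -0.2897378 , -0.12891772]), 'moment': array([ 0.01171498,  0.03342278, -0.01870688]), 'grasp_force': 0.0, 'finger_gap': 1.002651838393931} 0.014
top [0.40281781 0.02821489 1.13690879] [[470.5812930629457, 0.0, 319.1660621739162], [0.0, 470.5812930629457, 198.4583817230227], [0.0, 0.0, 1.0]]
shaker 0.73 [305. 128. 220. 215.] [0.694 0.085 0.125] lo [ 0.49  -0.126  0.07 ] hi [0.889 0.296 0.216]
stop_base 0.92 [348. 205.  36.  36.] [ 0.51
[... 2994 characters left out ...]
] [0.483 0.303 0.021] lo [ 0.442  0.275 -0.001] hi [0.519 0.336 0.046]
jar_c 0.92 [277. 163.  20.  24.] [ 0.541 -0.135  0.068] lo [ 0.517 -0.168  0.037] hi [ 0.563 -0.12   0.072]
jar_c 0.69 [360. 179.  27.  26.] [ 0.393 -0.006  0.025] lo [ 0.364 -0.034  0.002] hi [0.424 0.027 0.046]
jar_c 0.56 [425. 288.  38.  40.] [0.483 0.303 0.021] lo [ 0.442  0.275 -0.001] hi [0.519 0.336 0.046]
spatula 0.87 [361. 374.  94.  34.] [0.704 0.346 0.004] lo [ 0.61   0.319 -0.002] hi [0.77  0.38  0.008]
spatula 0.63 [341. 229.   9.  17.] [0.562 0.129 0.095] lo [0.549 0.113 0.086] hi [0.571 0.139 0.099]
spatula 0.29 [311. 176.  38.  18.] [ 0.526 -0.016  0.106] lo [ 0.484 -0.039  0.075] hi [ 0.555 -0.002  0.112]
```

```bash
python3 - <<'E'
from h import *
a=cv2.imread("pics/top0.png")[120:280,190:430]; b=cv2.imread("pics/scene0.png")[140:330,250:460]
cv2.imwrite("pics/c0.png",np.vstack([cv2.resize(a,None,fx=2.5,fy=2.5,interpolation=2)[:, :600][:300],cv2.resize(b,(600,300))]))
for n in ["top","scene"]:
    im=get(n);P=pts(im);h=cv2.cvtColor(im["frame"],cv2.COLOR_RGB2HSV);H,S,V=cv2.split(h)
    for nm,m in dict(red=((H<8)|(H>172))&(S>130)&(V>60),blue=(H>95)&(H<125)&(S>120)&(V>80),green=(H>45)&(H<85)&(S>100)&(V>50),yel=(H>20)&(H<35)&(S>150)).items():
        m=m&(P[...,2]>.06)&(P[...,0]<.65)
        k,l,st,c=cv2.connectedComponentsWithStats(m.astype(np.uint8))
        for i in range(1,k):
            if st[i,4]>15:
                q=P[l==i]; e=np.linalg.eigh(np.cov(q[:,:2].T)); print(n,nm,st[i].tolist(),np.round(q.mean(0),4),np.round((q[:,:2].min(0)+q[:,:2].max(0))/2,4),"zmax",np.round(np.percentile(q[:,2],[50,95]),4),"axis",np.round(np.degrees(np.arctan2(*e[1][::-1,1])),1),np.round(e[0]**.5,4))
                if nm=="red":
                    t=q[q[:,2]>.1085]; print("  top",len(t),t.mean(0).round(4))
E
```

```text
top red [339, 187, 18, 31, 268] [ 0.5178 -0.0213  0.1154] [ 0.4779 -0.0056] zmax [0.1077 0.1123] axis 155.7 [0.0076 0.02  ]
  top 112 [ 0.5175 -0.0225  0.1288]
top blue [277, 180, 10, 10, 79] [0.5561 0.1266 0.0957] [0.5559 0.1271] zmax [0.0957 0.0993] axis -155.7 [0.0055 0.0058]
top green [261, 155, 7, 8, 40] [0.6175 0.1703 0.0763] [0.6179 0.1713] zmax [0.0762 0.0797] axis 169.5 [0.0035 0.0051]
top green [269, 157, 7, 8, 40] [0.6132 0.1528 0.0765] [0.6132 0.1526] zmax [0.0767 0.0794] axis 165.4 [0.0036 0.005 ]
top green [276, 159, 7, 8, 39] [0.6084 0.1356 0.0765] [0.6095 0.1362] zmax [0.0763 0.0802] axis 159.8 [0.0035 0.005 ]
top green [284, 162, 7, 8, 40] [0.6038 0.1178 0.0768] [0.6033 0.1178] zmax [0.0768 0.0794] axis 150.8 [0.0034 0.0051]
top green [251, 173, 10, 10, 79] [0.5708 0.1854 0.0961] [0.5704 0.186 ] zmax [0.096  0.0989] axis 62.9 [0.0056 0.0059]
top yel [331, 187, 34, 34, 604] [ 0.5179 -0.0213  0.0791] [ 0.4801 -0.0158] zmax [0.0772 0.0805] axis 62.7 [0.0213 0.0232]
scene red [295, 169, 33, 13, 249] [ 0.5249 -0.0165  0.1066] [ 0.5236 -0.0184] zmax [0.1068 0.1117] axis 15
[... 201 characters left out ...]
7, 44] [0.6061 0.1191 0.0774] [0.6064 0.1185] zmax [0.0772 0.0798] axis 175.0 [0.0035 0.005 ]
scene green [318, 246, 9, 6, 42] [0.6106 0.1362 0.077 ] [0.6107 0.1351] zmax [0.0772 0.0791] axis 169.8 [0.0033 0.0049]
scene green [348, 247, 11, 9, 87] [0.5748 0.1881 0.096 ] [0.5748 0.1877] zmax [0.0961 0.0981] axis 172.3 [0.0053 0.0057]
scene green [321, 253, 10, 7, 45] [0.6149 0.1534 0.0764] [0.6146 0.1531] zmax [0.0763 0.0782] axis 166.1 [0.0036 0.005 ]
scene green [325, 259, 10, 8, 49] [0.6189 0.171  0.0767] [0.6189 0.1711] zmax [0.0767 0.0788] axis 168.4 [0.0039 0.0051]
scene yel [295, 177, 35, 20, 407] [ 0.5296 -0.0069  0.0775] [0.5247 0.0013] zmax [0.0771 0.0798] axis 154.6 [0.014  0.0217]
```

View pics/c0.png

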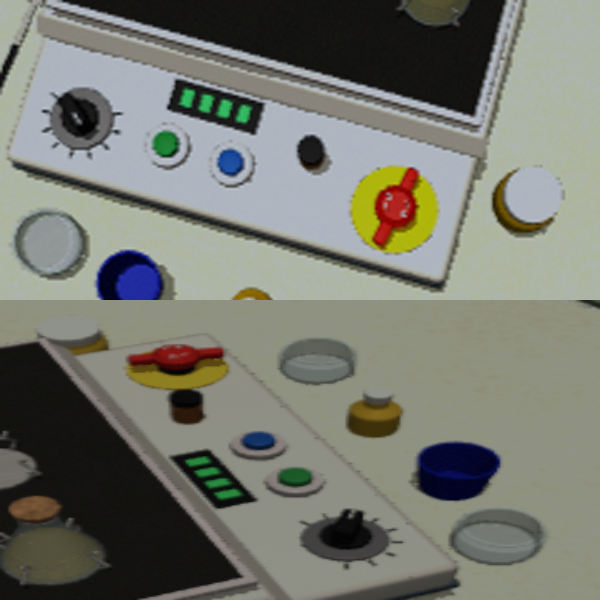

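```bash
python3 -m jog '-47.8 -37.5 0 0;-47.8 -37.5 0 0;-47.8 -37.5 0 0;-47.8 -37.5 0 0;-47.8 -37.5 0 0;-47.8 -37.5 0 0;-47.8 -37.5 0 0;-47.8 -37.5 0 0;-47.8 -37.5 0 0;-47.8 -37.5 0 0;-47.8 -37.5 0 0;-47.8 -37.5 0 0;-47.8 -37.5 0 0;-47.8 -37.5 0 0;-47.8 -37.5 0 0;-47.8 -37.5 0 0;-47.8 -37.5 0 0;-47.8 -37.5 0 0' 255
cat > w.py <<'E'
from h import *
import sys
ims=get("wrist"); save(ims,sys.argv[1]); im=ims; P=pts(im); o=r.get_obs()
print(o["t"],o["ee_pos"].round(4),o["qpos"].round(3),o["finger_gap"],o["ft_force"].round(2)); print(o["orientation"].round(4).tolist())
H,S,V=cv2.split(cv2.cvtColor(im["frame"],cv2.COLOR_RGB2HSV))
for nm,m in dict(red=((H<8)|(H>172))&(S>130)&(V>60),blue=(H>95)&(H<125)&(S>120)&(V>80),green=(H>45)&(H<85)&(S>100)&(V>50),yel=(H>20)&(H<35)&(S>150)).items():
    m=m&(P[...,2]>.06)&(P[...,0]<.65)&(im["range_z"]>0)
    k,l,st,c=cv2.connectedComponentsWithStats(m.astype(np.uint8))
    for i in range(1,k):
        if st[i,4]>60:
            q=P[l==i]; e=np.linalg.eigh(np.cov(q[:,:2].T)); print(nm,st[i].tolist(),q.mean(0).round(4),"z",np.percentile(q[:,2],[50,98]).round(4),"axis",np.degrees(np.arctan2(*e[1][::-1,1])).round(1),(e[0]**.5).round(4),"ell",cv2.minAreaRect((q[:,:2]*1e3).astype(np.float32)))
            if nm=="red":
                z=np.percentile(q[:,2],98); t=q[q[:,2]>z-.003]; print("  top",len(t),np.median(t,0).round(4),t.mean(0).round(4))
E
python3 w.py w1.png
```

```text
t: 3.2
ee_pos: [0.5175, -0.0195, 0.2455]
orientation: [[-0.907, 0.421, 0.0], [0.421, 0.907, 0.0], [-0.0, 0.0, -1.0]]
ft_force: [1.0, 0.5, 0.5]
finger_gap: 0.003
grasp_force: 0.0
3.25 [ 0.5175 -0.0197  0.2455] [-0.06   0.23   1.692  0.     1.22  -1.197] 0.005075561901824093 [-0.4  -0.12  0.1 ]
[[-0.9071, 0.4209, 0.0003], [0.4209, 0.9071, 0.0001], [-0.0002, 0.0002, -1.0]]
red [295, 160, 38, 72, 1366] [ 0.5188 -0.0214  0.1078] z [0.1074 0.1113] axis 155.4 [0.0079 0.0171] ell ((521.1946411132812, -22.47016143798828), (36.37745666503906, 69.45128631591797), 87.07711029052734)
  top 598 [ 0.5204 -0.0221  0.1102] [ 0.5204 -0.0222  0.1101]
blue [455, 156, 23, 22, 380] [0.5576 0.1258 0.0963] z [0.0963 0.0977] axis 118.8 [0.0054 0.0056] ell ((557.6966552734375, 126.14126586914062), (21.235239028930664, 21.87518882751465), 4.207948207855225)
green [518, 144, 24, 23, 393] [0.5728 0.1847 0.0963] z [0.0963 0.0978] axis 156.4 [0.0054 0.0055] ell ((572.8455810546875, 184.72039794921875), (21.410371780395508, 21.066274642944336), 29.619918823242188)
green [507, 189, 10, 16, 143] [0.619  0.1696 0.0769
[... 265 characters left out ...]
40625, 151.66844177246094), (10.558012962341309, 16.967121124267578), 77.80813598632812)
green [473, 195, 10, 16, 130] [0.6099 0.1347 0.077 ] z [0.0771 0.0783] axis 167.6 [0.0029 0.0049] ell ((610.0715942382812, 134.7615203857422), (10.277546882629395, 16.827571868896484), 79.84552764892578)
green [457, 198, 10, 15, 134] [0.6055 0.1173 0.077 ] z [0.077  0.0785] axis 166.8 [0.0031 0.0049] ell ((606.1646118164062, 117.8746337890625), (11.84306526184082, 17.530244827270508), 73.01274108886719)
yel [278, 153, 73, 71, 2500] [ 0.5172 -0.0207  0.0774] z [0.0774 0.0788] axis 63.0 [0.0205 0.0236] ell ((520.8521118164062, -22.171878814697266), (78.10054779052734, 77.94503784179688), 67.86980438232422)
```

View pics/w1.png

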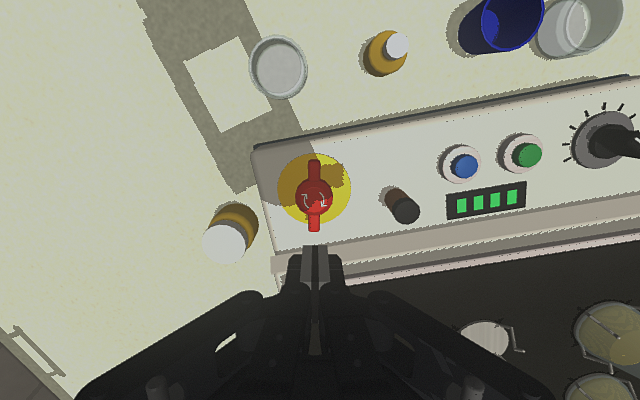

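```bash
python3 -m jog '-.37 -.08 3 0;-.37 -.08 7 0;-.37 -.08 10 0;-.37 -.08 11 0;-.37 -.08 11.5 0;-.37 -.08 11.9 0;-.37 -.08 12.2 0;-.37 -.08 12.3 0;-.37 -.08 12.3 0'; python3 -m jog '0 0 .2 0;0 0 .2 0;0 0 .2 0'
```

```text
t: 4.15
ee_pos: [0.5218, -0.0227, 0.124]
orientation: [[-0.907, 0.422, 0.003], [0.422, 0.907, -0.0], [-0.003, 0.001, -1.0]]
ft_force: [-1.1, -0.2, 4.4]
finger_gap: -0.002
grasp_force: 2.4
t: 4.45
ee_pos: [0.5218, -0.0227, 0.1224]
orientation: [[-0.906, 0.422, 0.004], [0.422, 0.906, 0.0], [-0.003, 0.002, -1.0]]
ft_force: [-1.9, -0.3, 6.9]
finger_gap: -0.001
grasp_force: 3.5
```

```bash
python3 -m jog '0 0 .2 0;0 0 .4 0;0 0 .5 0;0 0 .5 0'; python3 -m jog '0 0 .15 0;0 0 .15 0;0 0 .15 0'
```

```text
t: 4.85
ee_pos: [0.5219, -0.0227, 0.1171]
orientation: [[-0.906, 0.422, 0.003], [0.422, 0.907, 0.0], [-0.003, 0.001, -1.0]]
ft_force: [-0.9, -0.1, 6.5]
finger_gap: -0.0
grasp_force: 3.5
t: 5.15
ee_pos: [0.5219, -0.0228, 0.1158]
orientation: [[-0.906, 0.422, 0.004], [0.422, 0.906, -0.0], [-0.003, 0.002, -1.0]]
ft_force: [-1.3, 0.5, 9.0]
finger_gap: -0.0
grasp_force: 4.1
```

```bash
python3 -m jog '0 0 .15 0;0 0 .15 0;0 0 .15 0'
```

```text
t: 5.45
ee_pos: [0.5219, -0.0228, 0.1149]
orientation: [[-0.906, 0.422, 0.004], [0.422, 0.906, -0.0], [-0.004, 0.002, -1.0]]
ft_force: [-2.4, 0.0, 12.5]
finger_gap: 0.007
grasp_force: 6.1
```

```bash
python3 -m jog '0 0 .15 0;0 0 .25 0;0 0 .25 0'; python3 -m jog '0 0 -1 0;0 0 -4 0;0 0 -7 0;0 0 -10 0;0 0 -13 0;0 0 -13.5 0;0 0 -13.5 0;0 0 -13.5 0;0 0 -13.5 0'; python3 w.py w2.png | head -4
```

```text
t: 5.75
ee_pos: [0.5222, -0.0228, 0.1147]
orientation: [[-0.906, 0.422, 0.005], [0.422, 0.907, -0.0], [-0.005, 0.002, -1.0]]
ft_force: [-6.7, 0.5, 27.6]
finger_gap: -0.001
grasp_force: 13.6
t: 6.65
ee_pos: [0.52, -0.0227, 0.2432]
orientation: [[-0.907, 0.422, -0.003], [0.422, 0.907, 0.0], [0.003, -0.001, -1.0]]
ft_force: [-0.7, 0.1, -0.9]
finger_gap: -0.002
grasp_force: 0.0
6.7 [ 0.5201 -0.0227  0.2433] [-0.066  0.237  1.687  0.     1.22  -1.201] 0.004026594824923965 [-0.61 -0.46  0.67]
[[-0.9065, 0.4221, -0.003], [0.4221, 0.9065, 0.0003], [0.0028, -0.001, -1.0]]
red [298, 156, 37, 71, 1340] [ 0.519  -0.0214  0.1006] z [0.1003 0.1041] axis 155.3 [0.0079 0.0169] ell ((520.6555786132812, -22.26505470275879), (36.499061584472656, 68.9902114868164), 87.55384826660156)
  top 590 [ 0.5206 -0.022   0.103 ] [ 0.5206 -0.0221  0.1029]
```

View pics/w2.png

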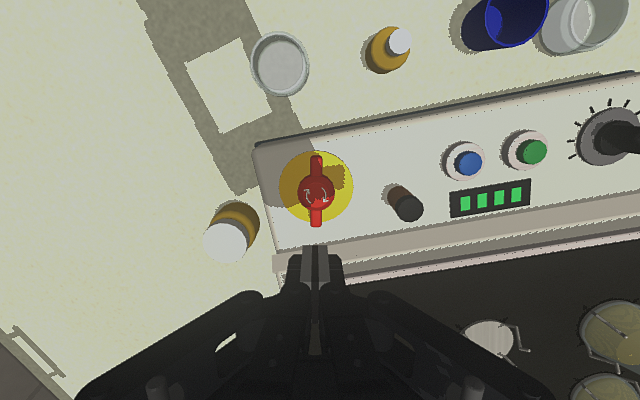

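The head is latched and unturned, about 7 mm lower at pixel (316,192). Next I go down beside its front wing.

```bash
python3 -m jog '3.2 -2.8 0 0;3.2 -2.8 4 0;3.2 -2.8 8 0;3.2 -2.8 11 0;3.2 -2.8 13 0;3.2 -2.8 14 0;3.2 -2.8 14 0;3.2 -2.8 14 0'; python3 -m jog '0 .4 0 0;0 .85 0 0;.15 1.15 0 5;.29 1.44 0 10;.38 1.75 0 15;.47 2.06 0 20;.51 2.4 0 25;.51 2.4 0 25'
```

```text
t: 7.5
ee_pos: [0.4805, -0.0347, 0.1052]
orientation: [[-0.907, 0.422, 0.001], [0.422, 0.907, -0.0], [-0.001, 0.0, -1.0]]
ft_force: [1.1, 0.3, 0.0]
finger_gap: 0.002
grasp_force: 0.0
t: 8.3
ee_pos: [0.486, -0.0106, 0.1055]
orientation: [[-0.644, 0.765, 0.001], [0.765, 0.644, -0.001], [-0.001, 0.001, -1.0]]
ft_force: [-1.0, -1.7, 0.3]
finger_gap: -0.002
grasp_force: 0.9
```

```bash
python3 -m jog '.15 .3 0 5;.29 .59 0 10;.4 .89 0 15;.47 1.21 0 20;.47 1.21 0 20'
```

```text
t: 8.8
ee_pos: [0.4914, 0.0009, 0.1051]
orientation: [[-0.345, 0.939, -0.001], [0.939, 0.345, -0.0], [0.0, -0.0, -1.0]]
ft_force: [-2.1, -0.5, 1.9]
finger_gap: -0.004
grasp_force: 1.2
```

```bash
python3 -m jog '0 -.3 -.3 0;0 -.5 -2 0;0 -.5 -6 0;0 -.5 -10 0;-1.5 2 -14 -20;-3.2 2 -14 -45;-3.2 2 -14 -45;-3.2 2 -14 -45;-3.2 2 -14 -45;-3.2 2 -14 -45'; python3 w.py w3.png
```

```text
t: 9.8
ee_pos: [0.5216, -0.0225, 0.2452]
orientation: [[-0.909, 0.417, 0.001], [0.417, 0.909, 0.001], [-0.001, 0.001, -1.0]]
ft_force: [-1.0, -0.2, 0.6]
finger_gap: -0.001
grasp_force: 0.0
9.85 [ 0.5216 -0.0226  0.2452] [-6.600e-02  2.360e-01  1.684e+00  1.000e-03  1.221e+00 -1.205e+00] 0.001162433879152639 [ 0.48 -0.71  0.36]
[[-0.9084, 0.418, 0.0014], [0.418, 0.9084, 0.0005], [-0.0011, 0.001, -1.0]]
red [296, 154, 38, 73, 1395] [ 0.5189 -0.0215  0.1078] z [0.1074 0.1114] axis 155.2 [0.0079 0.017 ] ell ((521.167236328125, -22.16190528869629), (36.651084899902344, 69.41110229492188), 88.01445007324219)
  top 594 [ 0.5204 -0.0222  0.1102] [ 0.5205 -0.0221  0.1101]
blue [457, 151, 23, 23, 392] [0.5577 0.1258 0.0962] z [0.0962 0.0977] axis 156.0 [0.0054 0.0056] ell ((557.8699951171875, 126.04019165039062), (21.294410705566406, 21.571189880371094), 2.814807415008545)
green [521, 140, 23, 23, 401] [0.5728 0.1847 0.0962] z [0.0962 0.0976] axis -153.4 [0.0054 0.0055] ell ((573.1743774414062, 184.95977783203125), (21.43651580810547, 21.224998474121094), 48.41216278076172)
green [509, 185, 10
[... 300 characters left out ...]
460938, 152.48007202148438), (11.084468841552734, 16.872276306152344), 79.7783432006836)
green [475, 191, 10, 16, 141] [0.6098 0.1346 0.0771] z [0.0771 0.0784] axis 166.2 [0.0031 0.0048] ell ((610.1832885742188, 134.54946899414062), (10.586905479431152, 16.75543975830078), 74.16740417480469)
green [458, 194, 10, 15, 136] [0.6052 0.1171 0.077 ] z [0.0771 0.0786] axis 169.0 [0.003  0.0048] ell ((604.9864501953125, 117.02456665039062), (10.969983100891113, 16.7000732421875), 73.71626281738281)
yel [278, 148, 74, 71, 2549] [ 0.5172 -0.0209  0.0774] z [0.0774 0.0788] axis 64.1 [0.0206 0.0237] ell ((520.5184936523438, -22.205646514892578), (78.62018585205078, 77.80670166015625), 65.79364013671875)
```

View pics/w3.png

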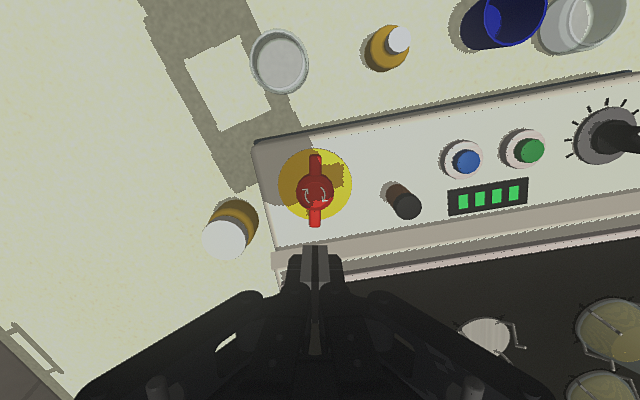

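```bash
python3 -m jog '2.93 15 0 0;2.93 15 0 0;2.93 15 0 0;2.93 15 0 0;2.93 15 0 0;2.93 15 4 0;2.93 15 8 0;2.93 15 11 0;2.93 15 12.5 0;2.93 15 13.2 0;2.93 15 13.2 0;2.93 15 13.2 0'; python3 -m jog '0 0 .2 0;0 0 .4 0;0 0 .55 0;0 0 .55 0;0 0 .55 0'
```

```text
t: 11.05
ee_pos: [0.5589, 0.1253, 0.114]
orientation: [[-0.906, 0.423, 0.002], [0.423, 0.906, 0.0], [-0.002, 0.001, -1.0]]
ft_force: [1.0, -0.2, 1.1]
finger_gap: -0.003
grasp_force: 0.0
t: 11.55
ee_pos: [0.559, 0.1258, 0.1079]
orientation: [[-0.907, 0.422, 0.002], [0.422, 0.907, 0.0], [-0.002, 0.001, -1.0]]
ft_force: [2.5, -1.7, 2.8]
finger_gap: 0.003
grasp_force: 1.6
```

```bash
python3 -m jog '0 0 .2 0;0 0 .4 0;0 0 .4 0;0 0 .4 0'
```

```text
t: 11.95
ee_pos: [0.559, 0.1259, 0.1049]
orientation: [[-0.907, 0.422, 0.003], [0.422, 0.907, 0.0], [-0.002, 0.001, -1.0]]
ft_force: [0.3, -2.2, 11.9]
finger_gap: 0.001
grasp_force: 5.9
```

```bash
python3 -m jog '0 0 -1 0;0 0 -4 0;0 0 -8 0;0 0 -12 0;0 0 -14 0;0 0 -14 0;0 0 -14 0;0 0 -14 0'; python3 - <<'E'
from h import *
im=get("top");P=pts(im)
o=r.get_obs();print(o["t"],o["ee_pos"],o["ft_force"])
im2=get("scene");save(im2,"s9.png")
E
python3 w.py w9.png | grep -E "red|top|blue"
```

```text
t: 12.75
ee_pos: [0.5569, 0.1257, 0.2412]
orientation: [[-0.907, 0.422, -0.004], [0.422, 0.907, -0.001], [0.004, -0.002, -1.0]]
ft_force: [-0.2, -0.5, 1.1]
finger_gap: 0.001
grasp_force: 0.0
12.8 [0.55710139 0.12568144 0.24122841] [-0.01173291  0.43088859  0.03773071]
red [148, 186, 42, 70, 1507] [ 0.5202 -0.0177  0.1066] z [0.1068 0.1112] axis 155.3 [0.0077 0.0175] ell ((521.6327514648438, -20.966312408447266), (35.65895080566406, 70.12181854248047), 85.19499969482422)
  top 565 [ 0.5208 -0.0209  0.1102] [ 0.5209 -0.0209  0.1101]
blue [306, 183, 21, 21, 326] [0.5578 0.1263 0.0963] z [0.0963 0.0977] axis -136.2 [0.0054 0.0055] ell ((558.4801635742188, 126.06062316894531), (20.08768653869629, 20.81431007385254), 65.77200317382812)
```

View pics/s9.png

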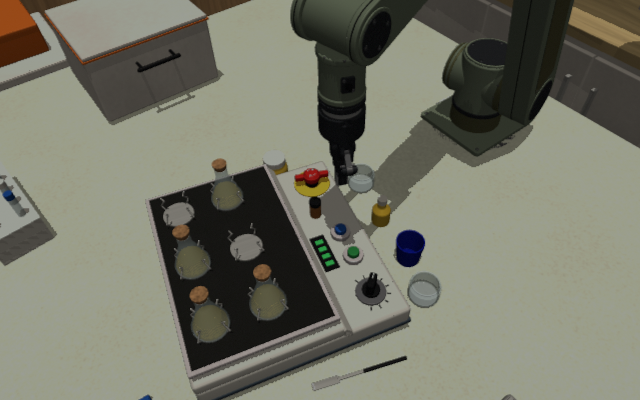

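The scene view shows the red head up at (312,178), the blue button out at (341,231), and the glassware still where it was.

```bash
python3 -c "from cell import job; print(job.hand_in())"
```

```text
the job is handed in; nothing more can be done
None
```

The emergency-stop check is done and handed in: the stop stayed latched with the hand off it, sprang up again when its wing was pushed clockwise, and the blue reset was pressed fully in and let go. The hand-in gave no verdict; the last pictures show the stop up and at rest, the blue button out and nothing visibly disturbed.

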